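Draw the cork caddy out from under the glass shelf and hang it on the hook stand

ROBOT

A 7-joint arm with a two-finger parallel gripper is mounted at the origin on the work surface. World frame = base frame: x ahead of the robot, y to its left, z up, the work surface at z = 0. Lengths are in mm, angles in rad, forces in N, time in s.
With the tool pointing down it reaches from about 400 to 875 mm from the base axis. Payload 4.4 kg.
Tool frame: the origin (TCP) lies at the very end of the fingers, on their centre line; the grasp point (between the pads) lies 19 mm behind it; z points along the fingers, y is the line along which they close (so a half turn about z gives the same grasp; the last joint's range is limited). The gripper opens to 85 mm and grips with 20 to 120 N. Pads are 22 mm wide; open, the fingers measure 114 mm over their backs; the gripper's body (76 mm by 85 mm) begins 54 mm behind the grasp point. The pads swing forward as they close: fully open they stand 13 mm farther back than shut.
Start: joints at [-1.177, 0.628, 0.038, 1.517, -0.027, 0.996, -0.02], TCP at [288.429, 582.517, 231.313] pointing down, gripper open.
Joint ranges: [-3.06, 3.06], [-0.37, 2.12], [-1.25, 1.32], [0.18, 2.47], [-1.1, 4.24], [0.23, 1.98], [-2.94, 2.94]. Speed limits (rad/s): [2.57, 2.57, 3.14, 3.14, 3.14, 3.14, 3.14].

INTERFACE

Orientations are given as [roll, pitch, yaw] about the fixed x, y, z axes, in that order (R = Rz(yaw) Ry(pitch) Rx(roll)).
In Python, from cell import read_state, get_image, camera_info, finish_job gives the robot as it stands.
- The arm moves only by the tool play_rows, never from a script. Its argument "deltas" is one flat list of numbers, 7 for each row, row after row: the shift along the tool's x, y, z in mm, then the turn, a rotation vector about the tool's x, y, z in rad, then the opening, from 0 (shut) to 1 (fully open). In form: [dx, dy, dz, ax, ay, az, grip, dx, dy, dz, ax, ay, az, grip, ...]. A call has 1 to 10 rows; each row is the pose to reach, as a shift and turn from the pose commanded when the call began, along the tool's axes at that moment; what a row does not reach only later rows make up. A row lasts 1/8 s, in which the tool goes at most 62.5 mm and 10.7 degrees, less where a joint would pass 70% of its speed; a pose out of reach is approached as far as the arm can. A call with a gripper value outside its range is refused whole. The fingers move at their own pace and stop on an object; the grip force is fixed at half the most. Time passes only in rows, so rows that repeat a pose let the fingers close. It gives the time, the measured TCP pose, the force, the opening and the grip force at its end, in the units of the state.
- read_state(): the state, without advancing time (a new reading comes with each control period).
- get_image(name): name is "side" or "top"; returns the picture (420x560x3 uint8, red, green, blue); there is no depth.
- camera_info(name): a dict with "fx", "fy", "cx", "cy" (pixels), "distortion" ([k1, k2, p1, p2, k3] as OpenCV has them; the pictures are not rectified), "T" (4x4, takes a point from camera to world coordinates). Camera axes: x right, y down, z forward; pixel columns grow to the right and rows downward; lengths in mm; the calibration is good to about 2 mm. A picture is of the moment at which its call begins. camera_info takes no time and is no camera call.
- finish_job(): hands the job in; it is judged then, once.
The state is a dict: "clock": time; "qpos": joint angles; "qd": joint speeds; "tau": joint torques, N m; "eef_pos": TCP position; "tool_rot": TCP orientation; "force": force on the tool from outside, world axes, zero at the start; "torque": the same for the moment, N m; "width": finger opening in mm; "gripper_force": force on a finger pad.
Only numpy, scipy, OpenCV 4.12 (cv2) and the standard library are available. Lean on these libraries where they do the work, as an engineer would, in place of code of your own. Each camera call takes 0.05 s, during which the arm holds its last target. There are 200 camera calls.

TASK

Draw the cork caddy out from under the low glass shelf by its pull handle, until it stands flat on the counter wholly clear of the shelf, and let go of it there. Then take it by its arched handle and hang it by that handle on both prongs of the hook stand, so that it hangs level and still. Do not knock the shelf, and leave the wine glass, the tumbler and the small bottle where they stand.

Things in the scene. Friction and masses are not known exactly. Their poses are not given: they have to be found in the camera images.
- caddy: Loose caddy, 0.2-0.4 kg: open steel tray 130 (x) x 100 (y) x 55 high, corks fixed inside, with a rigid arched handle over its middle and a pull handle at its -x end. Origin: centre of its underside, z up. Starts on the counter under the shelf, tray end flush with the board's front edge or up to 20 mm out, the pull handle in the open, square to the shelf within 0.05 rad.
- caddy_handle (a point): Middle of the arched wooden handle's straight level bar: 12 x 12 mm, 130 long along the caddy's x, centre 130 above the tray's underside (underside 124, top 136). Uprights 12 thick at x = -59 and +59 carry it. The window under the bar, above the tray's rim, is 69 high, 106 long. Axes as the caddy's.
- caddy_pull (a point): Grip point on the wooden pull handle, at x = -138 from the caddy's middle, 40 above its underside. The pull handle is 14 wide (y), 22 high, and runs along x from -65 to -155. Axes as the caddy's: fingers close along y.
- shelf: Fixed low shelf: dark wooden board 180 (x) x 190 (y) x 15 on four steel posts 12 thick at x = -80, +80 and y = -78, +78. Origin on the counter under its middle. Board's underside 155, top 170 above the counter (19 above the caddy's handle). The caddy leaves towards the shelf's -x between the front posts (144 clear); front edge of the board at x = -90.
- hook: Fixed hook stand. Origin: centre under its base plate, 170 (x) x 130 (y) x 12. A post 16 thick at x = +45 carries two parallel round prongs 10 thick, pointing to -x at y = -30 and +30 (50 clear between, for the fingers). Each is level, top 215 above the counter, from x = +45 to -62, then turns up to a tip at x = -79, top 231. Nothing of the stand is higher.
- hook_seat (a point): Point midway between the prongs, level with their tops (215 above the counter), at x = -35 of the stand. The handle bar hangs here along the stand's y axis, either way round, its underside at this height. Axes as the stand's.
- wineglass: Loose stemmed wine glass, 150 high, 68 wide, standing on the shelf's board. Origin: centre of its foot. To be left alone.
- tumbler: Loose green glass tumbler, 90 high, 80 wide, standing on the counter. Origin: centre of its underside. To be left alone.
- bitters: Loose small amber bottle, 150 high, 52 wide, standing on the counter. Origin: centre of its underside. To be left alone.
Mind the look-alikes: they are no part of the job. What is shaped like the hook but turquoise is not meant.

How it is judged (in metres and radians):
On the way:
1. the caddy stands flat on the counter, its tray clear of the shelf, let go and at rest (x of caddy in the frame of shelf below -0.145 m and height (world z) of caddy below 0.008 m and angle between caddy's own z axis and vertical below 0.1 rad and contact force between the fingers and caddy below 0.3 N and linear speed of caddy below 0.03 m/s), for 0.2 s.
At the end, for the whole second after the job is handed in: The caddy hangs by its handle bar on both prongs of the hook stand: bar's middle within 35 mm of the seat point horizontally and resting at prong height, bar square to the prongs within 0.25 rad, caddy level within 0.2 rad, at rest and released (horizontal distance between caddy_handle and hook_seat below 0.035 m and z of caddy_handle in the frame of hook_seat between -0.005 and 0.015 m and angle between the x axis of caddy and the y axis of hook, either way round below 0.25 rad and angle between caddy's own z axis and vertical below 0.2 rad and contact force between caddy and hook above 0.5 N and linear speed of caddy below 0.03 m/s and angular speed of caddy below 0.3 rad/s); the robot touches nothing.
It fails at once if the wineglass is shifted by more than 30 mm or tipped (distance of wineglass from where it was at the start of the episode above 0.03 m or angle between wineglass's own z axis and vertical above 0.35 rad).
It fails at once if the tumbler is shifted by more than 30 mm or tipped (distance of tumbler from where it was at the start of the episode above 0.03 m or angle between tumbler's own z axis and vertical above 0.35 rad).
It fails at once if the bitters is shifted by more than 30 mm or tipped (distance of bitters from where it was at the start of the episode above 0.03 m or angle between bitters's own z axis and vertical above 0.35 rad).
It fails at once if the shelf is knocked with more than 20 N by the caddy (contact force between caddy and shelf above 20 N).
It fails at once if the shelf is knocked with more than 20 N by the robot (contact force between any of the arm, the fingers and shelf above 20 N).
It also fails if it takes over 58 s, if anything falls off the work surface, if the arm or the gripper's body presses on something with over 40 N, if the wrist force passes 120 N, or if a joint passes its speed limit or range.

## Working session

There is one attempt and no reset: what is moved stays moved. The work goes in short steps, Python scripts to look and compute and a tool call to move; the robot and the scene stay as the last step left them, time stands still between calls to the robot, and variables do not carry over. Pictures are saved under pics/ and viewed, at most 10 in all, crops included, and the job is handed in when it is done.

Besides the shell and the picture viewer there is one more tool, called after "Emit:" in YAML: its name, and indented under it one key for each argument. play_rows: Moves the arm, as the interface text tells. Its arguments: {"type":"object","properties":{"deltas":{"type":"array"}},"required":["deltas"]}

```bash
mkdir -p pics
cat > h.py <<'E'
import numpy as np, cv2
from cell import *
def ray(cam,u,v):
    c=camera_info(cam);K=np.array([[c['fx'],0,c['cx']],[0,c['fy'],c['cy']],[0,0,1]])
    p=cv2.undistortPoints(np.array([[[u,v]]],float),K,np.array(c['distortion'],float))[0,0]
    T=np.array(c['T']);d=T[:3,:3]@[p[0],p[1],1];return T[:3,3],d
def on(cam,u,v,z):
    o,d=ray(cam,u,v);return (o+d*(z-o[2])/d[2]).round(1)
def proj(cam,P):
    c=camera_info(cam);K=np.array([[c['fx'],0,c['cx']],[0,c['fy'],c['cy']],[0,0,1]])
    T=np.linalg.inv(np.array(c['T']));r=cv2.Rodrigues(T[:3,:3])[0]
    return cv2.projectPoints(np.array(P,float).reshape(-1,1,3),r,T[:3,3],K,np.array(c['distortion'],float))[0][:,0].round(1)
def snap(cam,name):
    im=get_image(cam);cv2.imwrite(f'pics/{name}.png',im[:,:,::-1]);return im
E
python3 - <<'E'
from h import *
a=snap('top','top0');b=snap('side','side0')
for c in('top','side'):print(c,np.array(camera_info(c)['T']).round(2).tolist(),camera_info(c)['fx'])
print(read_state())
E
```

```text
top [[-0.01, -0.99, 0.13, 495.25], [-1.0, 0.02, 0.02, -143.67], [-0.02, -0.13, -0.99, 1212.05], [0.0, 0.0, 0.0, 1.0]] 392.437599548709
side [[-0.44, 0.67, -0.6, 1327.87], [0.9, 0.32, -0.3, 214.03], [-0.01, -0.67, -0.74, 983.63], [0.0, 0.0, 0.0, 1.0]] 421.5518238812061
{'clock': 0.1, 'qpos': array([-1.17679433,  0.62921984,  0.03845923,  1.51825971, -0.02700353,
        0.9963145 , -0.01997908]), 'qd': array([-0.00063448, -0.00062671,  0.00042453, -0.0022545 , -0.0009223 ,
       -0.00126167, -0.0018139 ]), 'tau': array([ 1.94104425e-03, -5.64540231e+01,  1.23000596e+00, -1.93976891e+01,
        1.11929473e-02,  5.39154091e-03,  1.06932029e-05]), 'eef_pos': array([288.18267829, 582.00240115, 230.50587082]), 'tool_rot': array([-3.13990968e+00,  2.05671396e-05,  2.68179816e+00]), 'force': array([ 0.01869862, -0.54344708,  0.2620471 ]), 'torque': array([ 0.00159058, -0.03446492,  0.01032082]), 'gripper_force': 0.0, 'width': 85.23693791961577}
```

View pics/top0.png

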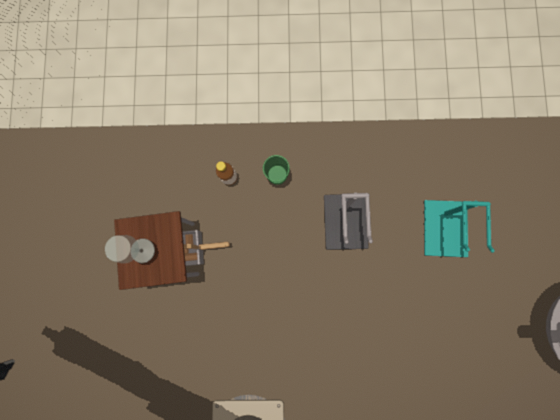

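View pics/side0.png

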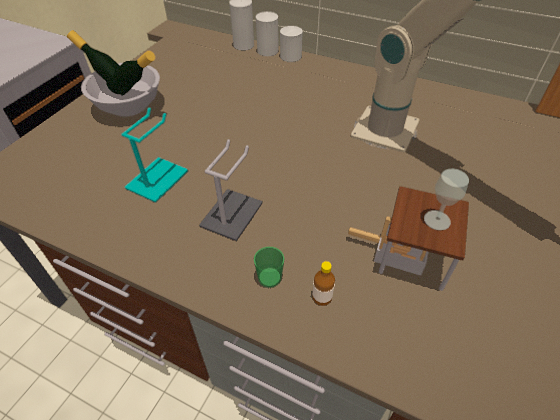

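Top view: dark‑wood shelf at (150,250) with the caddy's pull handle sticking out to (228,245), i.e. towards world −y. The bitters is at (225,170) and the tumbler at (277,170).
Hook candidates are the grey stand at (347,222) and the turquoise one at (458,228). The grey one is meant, because turquoise is excluded. I'll measure and enlarge that area.

Run:
```python
from h import *
a=cv2.imread('pics/top0.png')
hsv=cv2.cvtColor(a,cv2.COLOR_BGR2HSV)
def big(m,x0,x1,y0,y1,n,z):
    k=np.zeros_like(m);k[y0:y1,x0:x1]=m[y0:y1,x0:x1]
    cs=cv2.findContours(k,cv2.RETR_EXTERNAL,cv2.CHAIN_APPROX_NONE)[0]
    c=max(cs,key=cv2.contourArea);r=cv2.minAreaRect(c);b=cv2.boxPoints(r)
    print(n,cv2.contourArea(c),r,'box px',b.round(0).tolist())
    w=np.array([on('top',*p,z) for p in b])[:,:2];print('  world',w.tolist(),'ctr',w.mean(0).round(1), 'ang',[round(float(np.degrees(np.arctan2(*(w[(i+1)%4]-w[i])[::-1]))),1) for i in (0,1)])
for p in [(250,170),(247,215),(213,245),(220,335),(222,358),(100,100),(300,300)]: print(p,hsv[p[0],p[1]] )
big(cv2.inRange(hsv,(0,120,40),(12,255,140)),105,195,200,300,'board',170)
big(cv2.inRange(hsv,(10,100,120),(25,255,255)),195,240,230,260,'pull',51)
big(cv2.inRange(hsv,(0,0,25),(180,45,110)),315,380,180,260,'base',12)
big(cv2.inRange(hsv,(60,100,30),(85,255,255)),255,300,150,190,'tumbler',45)
big(cv2.inRange(hsv,(5,150,60),(30,255,255)),210,240,155,190,'bitters',120)
cv2.imwrite('pics/crop0.png',np.hstack([cv2.resize(a[185:305,100:240],None,fx=3,fy=4),cv2.resize(a[180:260,310:390],(360,480))]))
```

```text
(250, 170) [ 10 150 104]
(247, 215) [ 15 115 155]
(213, 245) [ 16  77 120]
(220, 335) [ 0 11 89]
(222, 358) [ 0 12 85]
(100, 100) [ 21  41 207]
(300, 300) [ 16  77 119]
board 3611.0 ((149.28628540039062, 250.08615112304688), (70.7281265258789, 69.22181701660156), 83.11827850341797) box px [[111.0, 219.0], [179.0, 211.0], [188.0, 281.0], [119.0, 289.0]]
  world [[622.1, 349.8], [641.5, 163.3], [454.4, 136.9], [435.2, 318.8]] ctr [538.3 242.2] ang [-84.1, -172.0]
pull 109.5 ((213.6123504638672, 245.06710815429688), (4.763157844543457, 29.259397506713867), 83.9909896850586) box px [[199.0, 244.0], [228.0, 241.0], [228.0, 246.0], [199.0, 249.0]]
  world [[557.0, 138.3], [564.8, 51.6], [550.7, 50.1], [543.0, 136.6]] ctr [553.9  94.2] ang [-84.9, -173.9]
base 1865.0 ((345.938232421875, 221.27008056640625), (54.857879638671875, 42.829837799072266), 87.95458984375) box px [[324.0, 195.0], [366.0, 193.0], [368.0, 248.0], [326.0, 249.0]]
  world [[706.5, -238.3], [708.8, -370.4], [540.0, -369.3], [537.4, -239.7]] ctr [ 623.2 -304.4] ang [-89.0, 179.6]
tumbler 4.0 ((286.2794189453125, 167.63235473632812), (6.516946315765381, 3.944467544555664), 59.036251068115234) box px [[283.0, 166.0], [286.0, 164.0], [290.0, 169.0], [286.0, 171.0]]
  world [[791.9, -114.5], [798.0, -124.9], [780.4, -134.9], [774.3, -124.5]] ctr [ 786.2 -124.7] ang [-59.6, -150.4]
bitters 197.5 ((224.0, 170.0), (16.0, 16.0), 90.0) box px [[216.0, 162.0], [232.0, 162.0], [232.0, 178.0], [216.0, 178.0]]
  world [[788.1, 75.4], [787.1, 29.4], [740.3, 29.2], [741.2, 75.0]] ctr [764.2  52.2] ang [-91.2, -179.8]
```

View pics/crop0.png

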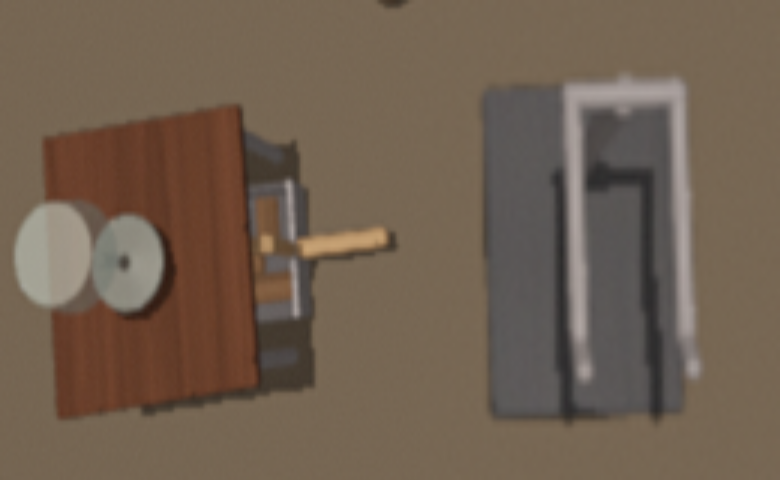

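Crop: left, the shelf with the caddy's tray end about 10 mm out and the pull handle in the open. Right, the grey hook stand, post at world +x and prongs pointing to −x.

Working out the first move: rise, cross above the glass, then come down over the pull.

```bash
cat >> h.py <<'E'
def d(cmd,tgts):
    # cmd=(x,y,z,yaw deg); targets the same -> tool-frame deltas
    y=np.radians(cmd[3]);R=np.array([[np.cos(y),np.sin(y),0],[np.sin(y),-np.cos(y),0],[0,0,-1]])
    for t in tgts: print(t,'->',(R.T@(np.array(t[:3])-cmd[:3])).round(1),'az',round(np.radians(cmd[3]-t[3]),3))
E
python3 - <<'E'
from h import *
d((288.4,582.5,231.3,153.66),[(288.4,582.5,400,153.66),(556.6,62.8,400,95.2)])
d((556.6,62.8,400,95.2),[(556.6,62.8,100,95.2),(556.6,62.8,21,95.2)])
E
```

```text
(288.4, 582.5, 400, 153.66) -> [   0.     0.  -168.7] az 0.0
(556.6, 62.8, 400, 95.2) -> [-470.9 -346.7 -168.7] az 1.02
(556.6, 62.8, 100, 95.2) -> [  0.   0. 300.] az 0.0
(556.6, 62.8, 21, 95.2) -> [  0.   0. 379.] az 0.0
```

Emit:
play_rows:
  deltas: [0, 0, -60, 0, 0, 0, 1, 0, 0, -120, 0, 0, 0, 1, 0, 0, -169, 0, 0, 0, 1, -47, -35, -169, 0, 0, 0.1, 1, -94, -70, -169, 0, 0, 0.2, 1, -141, -105, -169, 0, 0, 0.3, 1, -188, -140, -169, 0, 0, 0.4, 1, -235, -173, -169, 0, 0, 0.5, 1, -235, -173, -169, 0, 0, 0.5, 1]

```text
clock: 1.23
eef_pos: [425.0, 317.7, 400.6]
tool_rot: [-3.141, 0.003, 2.172]
force: [0.5, 1.2, -0.5]
width: 85.4
gripper_force: 0.0
```

Run:
```python
from h import *
import math
s=read_state();print(s['eef_pos'],s['tool_rot'],s['qpos'])
# commanded now
y0=math.radians(153.66)
p=np.array([288.4,582.5])+[ -235*math.cos(y0)-173*math.sin(y0), -235*math.sin(y0)+173*math.cos(y0)]
c=(p[0],p[1],400.3,153.66-math.degrees(.5));print(c)
d(c,[(556.6,62.8,400,95.2),(556.6,62.8,120,95.2)])
```

```text
[425.01483408 317.73683402 400.58493472] [-3.14147170e+00  2.80606197e-03  2.17174314e+00] [-0.86404097  0.30812392  0.23334111  1.58974259 -0.07095208  1.25256143
 -0.01812434]
(np.float64(422.24199705311514), np.float64(323.1926151748973), 400.3, 125.01211024345884)
(556.6, 62.8, 400, 95.2) -> [-290.4  -39.4    0.3] az 0.52
(556.6, 62.8, 120, 95.2) -> [-290.4  -39.4  280.3] az 0.52
```

Emit:
play_rows:
  deltas: [-50, -7, 0, 0, 0, 0.09, 1, -100, -14, 0, 0, 0, 0.18, 1, -150, -21, 0, 0, 0, 0.27, 1, -200, -28, 0, 0, 0, 0.36, 1, -250, -34, 0, 0, 0, 0.45, 1, -290, -39, 0, 0, 0, 0.52, 1, -290, -39, 60, 0, 0, 0.52, 1, -290, -39, 120, 0, 0, 0.52, 1, -290, -39, 180, 0, 0, 0.52, 1, -290, -39, 180, 0, 0, 0.52, 1]

```text
clock: 2.48
eef_pos: [553.1, 64.3, 216.3]
tool_rot: [-3.131, 0.0, 1.663]
force: [-0.5, 0.4, 0.5]
width: 85.5
gripper_force: 0.0
```

Emit:
play_rows:
  deltas: [0, 0, 0, 0, 0, 0, 1, 0, 0, 0, 0, 0, 0, 1, 0, 0, 0, 0, 0, 0, 1]

```text
clock: 2.85
eef_pos: [557.8, 63.5, 222.2]
tool_rot: [3.138, -0.001, 1.662]
force: [0.0, -1.3, 0.1]
width: 85.4
gripper_force: 0.0
```

Run:
```python
from h import *
s=read_state();print(s['eef_pos'],s['tool_rot'])
p=s['eef_pos'];c=(*p,np.degrees(s['tool_rot'][2]))
d(c,[(556.6,62.8,100,95.2),(556.6,62.8,21,95.2)])
```

```text
[557.79213397  63.52262046 222.20288245] [ 3.13805592e+00 -5.77317616e-04  1.66196830e+00]
(556.6, 62.8, 100, 95.2) -> [ -0.6  -1.3 122.2] az 0.0
(556.6, 62.8, 21, 95.2) -> [ -0.6  -1.3 201.2] az 0.0
```

Emit:
play_rows:
  deltas: [0, -1, 40, 0, 0, 0, 1, 0, -1, 80, 0, 0, 0, 1, 0, -1, 120, 0, 0, 0, 1, 0, -1, 140, 0, 0, 0, 1, 0, -1, 160, 0, 0, 0, 1, 0, -1, 180, 0, 0, 0, 1, 0, -1, 198, 0, 0, 0, 1, 0, -1, 198, 0, 0, 0, 1, 0, -1, 198, 0, 0, 0, 1]

```text
clock: 3.98
eef_pos: [556.3, 63.2, 22.9]
tool_rot: [3.14, 0.0, 1.662]
force: [0.2, 0.1, 0.1]
width: 85.2
gripper_force: 0.0
```

Run:
```python
from h import *
a=snap('top','t1');b=snap('side','s1')
cv2.imwrite('pics/c1.png',np.hstack([cv2.resize(a[190:310,140:260],(390,390)),cv2.resize(b[170:290,330:450],(390,390))])[:,:,::-1])
```

```text
(no output)
```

View pics/c1.png

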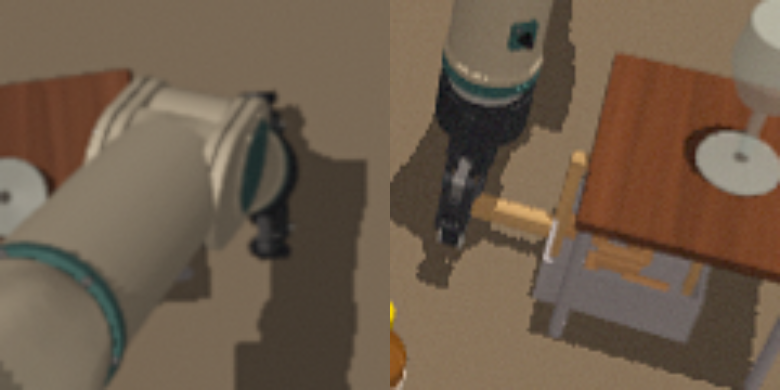

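The fingers straddle the end of the pull handle, seen at about (470,210) in the right half. Closing, then drawing straight out 200 mm.

Emit:
play_rows:
  deltas: [0, 0, 0, 0, 0, 0, 0, 0, 0, 0, 0, 0, 0, 0, 0, 0, 0, 0, 0, 0, 0, 0, 0, 0, 0, 0, 0, 0, 0, 0, 0, 0, 0, 0, 0, 0, 0, 0, 0, 0, 0, 0]

```text
clock: 4.82
eef_pos: [556.0, 63.2, 22.5]
tool_rot: [3.141, -0.0, 1.662]
force: [0.2, -0.6, 2.3]
width: 13.1
gripper_force: 61.1
```

Emit:
play_rows:
  deltas: [-5, 0, 0, 0, 0, 0, 0, -15, 0, 0, 0, 0, 0, 0, -30, 0.5, 0, 0, 0, 0, 0, -45, 1, 0, 0, 0, 0, 0, -60, 1, 0, 0, 0, 0, 0, -75, 1.5, 0, 0, 0, 0, 0, -90, 2, 0, 0, 0, 0, 0, -105, 2, 0, 0, 0, 0, 0, -120, 2.5, 0, 0, 0, 0, 0, -120, 2.5, 0, 0, 0, 0, 0]

```text
clock: 6.08
eef_pos: [569.4, -59.8, 22.5]
tool_rot: [3.141, 0.003, 1.659]
force: [0.6, -2.6, 2.8]
width: 13.2
gripper_force: 61.1
```

Emit:
play_rows:
  deltas: [-15, 0, 0, 0, 0, 0, 0, -30, 0.5, 0, 0, 0, 0, 0, -45, 1, 0, 0, 0, 0, 0, -60, 1, 0, 0, 0, 0, 0, -75, 2, 0, 0, 0, 0, 0, -80, 2, 0, 0, 0, 0, 0, -80, 2, 0, 0, 0, 0, 0, -80, 2, 0, 0, 0, 0, 0, -80, 2, 0, 0, 0, 0, 1, -80, 2, 0, 0, 0, 0, 1]

```text
clock: 7.32
eef_pos: [578.1, -134.6, 22.0]
tool_rot: [-3.141, -0.001, 1.663]
force: [-0.4, 0.1, -0.2]
width: 49.0
gripper_force: 0.0
```

Emit:
play_rows:
  deltas: [0, 0, 0, 0, 0, 0, 1, 0, 0, 0, 0, 0, 0, 1, 0, 0, 0, 0, 0, 0, 1, 0, 0, -30, 0, 0, 0, 1, 0, 0, -60, 0, 0, 0, 1, 0, 0, -120, 0, 0, 0, 1, 0, 0, -180, 0, 0, 0, 1, -40, 0, -200, 0, 0, 0, 1, -90, 0, -200, 0, 0, 0, 1, -140, 0, -200, 0, 0, 0, 1]

```text
clock: 8.57
eef_pos: [591.4, -276.0, 223.0]
tool_rot: [3.14, 0.0, 1.663]
force: [0.8, -0.9, 0.5]
width: 85.2
gripper_force: 0.0
```

Run:
```python
from h import *
a=snap('top','t2');b=snap('side','s2')
print(read_state()['eef_pos'])
cv2.imwrite('pics/c2.png',np.hstack([cv2.resize(a[170:310,100:300],(400,280)),cv2.resize(b[120:300,250:450],(400,360))[:280]])[:,:,::-1])
```

```text
[ 589.14844748 -283.31339491  222.64520354]
```

View pics/c2.png

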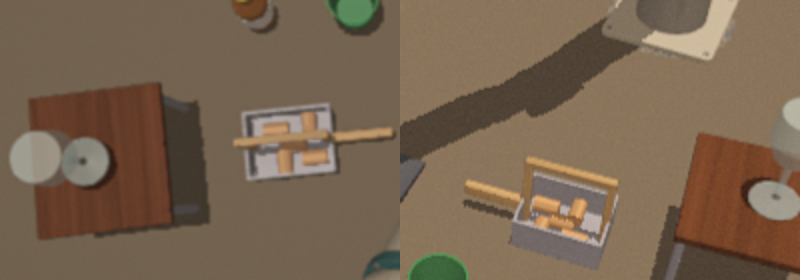

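The caddy stands free on the counter: bar from about (216,241) to (264,237) in the top picture, pull handle tip at about (296,236). Rising first, since the tool is near the prongs, then measuring the bar.

Emit:
play_rows:
  deltas: [0, 0, -50, 0, 0, 0, 1, 0, 0, -100, 0, 0, 0, 1, 0, 0, -150, 0, 0, 0, 1, 0, 0, -150, 0, 0, 0, 1, 0, 0, -150, 0, 0, 0, 1]

```text
clock: 9.3
eef_pos: [590.6, -274.3, 371.5]
tool_rot: [-3.141, -0.001, 1.662]
force: [-0.1, 0.1, -1.3]
width: 85.3
gripper_force: 0.0
```

Run:
```python
from h import *
a=cv2.imread('pics/t2.png');hsv=cv2.cvtColor(a,cv2.COLOR_BGR2HSV)
m=cv2.inRange(hsv,(10,90,130),(25,255,255));m[:, :212]=0;m[:,300:]=0;m[:225]=0;m[262:]=0
def fit(sel,z,n):
    ys,xs=np.nonzero(sel);P=np.c_[xs,ys].astype(np.float32)
    vx,vy,x0,y0=cv2.fitLine(P,cv2.DIST_HUBER,0,.01,.01).ravel()
    t=(P-[x0,y0])@[vx,vy];lo,hi=t.min()-.5,t.max()+.5
    e=[on('top',x0+vx*k,y0+vy*k,z) for k in(lo,hi)];dd=e[0]-e[1]
    print(n,len(P),[(x0+vx*k,y0+vy*k) for k in(lo,hi)],e,'mid',(e[0]+e[1])/2,'len',np.hypot(*dd[:2]),'yaw',np.degrees(np.arctan2(dd[1],dd[0])))
    return
b=m.copy();b[:,265:]=0;
u=np.arange(560);v=np.arange(420)[:,None];line=241-4*(u-216)/48
b[np.abs(v-line)>3]=0
p=m.copy();p[:,:270]=0
fit(b,136,'bar');fit(p,51,'pull')
# bar crossing in side view
b2=cv2.imread('pics/s2.png');h2=cv2.cvtColor(b2,cv2.COLOR_BGR2HSV);print(read_state()['eef_pos'],read_state()['tool_rot'])
for z in(130,):print(proj('side',[on('top',216,241,136),on('top',264,237,136)]))
```

```text
bar 198 [(np.float32(215.40656), np.float32(241.13034)), (np.float32(263.5143), np.float32(236.11116))] [array([560.3,  71.8, 136. ]), array([572. , -60.8, 136. ])] mid [566.15   5.5  136.  ] len 133.1151756938329 yaw 95.04245106917094
pull 119 [(np.float32(269.25204), np.float32(237.94054)), (np.float32(295.71707), np.float32(234.79933))] [array([572.4, -71.2,  51. ]), array([ 580.5, -149.7,   51. ])] mid [ 576.45 -110.45   51.  ] len 78.91679162256914 yaw 95.89119958607208
[ 590.61643215 -274.30615563  371.5369286 ] [-3.14056373e+00 -1.12200136e-03  1.66207767e+00]
[[358.6 210.7]
 [311.8 197.4]]
```

Run:
```python
from h import *
s=read_state();c=(*s['eef_pos'],np.degrees(s['tool_rot'][2]))
d(c,[(566,5,371,95.2),(566,5,230,95.2),(566,5,111,95.2)])
```

```text
(566, 5, 371, 95.2) -> [280.4   0.9   0.5] az 0.001
(566, 5, 230, 95.2) -> [280.4   0.9 141.5] az 0.001
(566, 5, 111, 95.2) -> [280.4   0.9 260.5] az 0.001
```

Emit:
play_rows:
  deltas: [50, 0, 0, 0, 0, 0, 1, 100, 0, 0, 0, 0, 0, 1, 150, 1, 20, 0, 0, 0, 1, 200, 1, 50, 0, 0, 0, 1, 240, 1, 80, 0, 0, 0, 1, 270, 1, 110, 0, 0, 0, 1, 280, 1, 140, 0, 0, 0, 1, 280, 1, 140, 0, 0, 0, 1, 280, 1, 140, 0, 0, 0, 1, 280, 1, 140, 0, 0, 0, 1]

```text
clock: 10.55
eef_pos: [567.3, 2.8, 233.4]
tool_rot: [3.14, 0.001, 1.66]
force: [-0.0, 0.1, -0.3]
width: 85.5
gripper_force: 0.0
```

Run:
```python
from h import *
s=read_state();c=(*s['eef_pos'],np.degrees(s['tool_rot'][2]));print(c)
d(c,[(566,5,111,95.2)])
```

```text
(np.float64(567.3479552679647), np.float64(2.808233952954585), np.float64(233.40064275296353), np.float64(95.12015718970008))
(566, 5, 111, 95.2) -> [  2.3  -1.1 122.4] az -0.001
```

Emit:
play_rows:
  deltas: [1, -1, 30, 0, 0, 0, 1, 2, -1, 60, 0, 0, 0, 1, 2, -1, 85, 0, 0, 0, 1, 2, -1, 105, 0, 0, 0, 1, 2, -1, 121, 0, 0, 0, 1, 2, -1, 121, 0, 0, 0, 1, 2, -1, 121, 0, 0, 0, 1]

```text
clock: 11.42
eef_pos: [566.1, 5.7, 112.1]
tool_rot: [3.14, 0.0, 1.662]
force: [0.3, -0.9, -1.3]
width: 85.7
gripper_force: 0.0
```

Emit:
play_rows:
  deltas: [0, 0, 0, 0, 0, 0, 0, 0, 0, 0, 0, 0, 0, 0, 0, 0, 0, 0, 0, 0, 0, 0, 0, 0, 0, 0, 0, 0, 0, 0, 0, 0, 0, 0, 0, 0, 0, 0, 0, 0, 0, 0, 0, 0, 0, 0, 0, 0, 0]

```text
clock: 12.3
eef_pos: [565.9, 6.0, 111.4]
tool_rot: [3.141, -0.0, 1.662]
force: [1.5, -0.5, 0.9]
width: 11.1
gripper_force: 60.1
```

Gripped (11 mm, 60 N). Lifting 126 mm and turning to yaw 90°.

Emit:
play_rows:
  deltas: [0, 0, -10, 0, 0, 0, 0, 0, 0, -30, 0, 0, 0, 0, 0, 0, -55, 0, 0, 0, 0, 0, 0, -80, 0, 0, 0.02, 0, 0, 0, -105, 0, 0, 0.05, 0, 0, 0, -126, 0, 0, 0.09, 0, 0, 0, -126, 0, 0, 0.09, 0, 0, 0, -126, 0, 0, 0.09, 0, 0, 0, -126, 0, 0, 0.09, 0]

```text
clock: 13.42
eef_pos: [564.5, 5.9, 236.1]
tool_rot: [-3.139, 0.0, 1.572]
force: [-0.0, 0.0, -3.9]
width: 11.0
gripper_force: 59.6
```

Run:
```python
from h import *
s=read_state();c=(*s['eef_pos'],np.degrees(s['tool_rot'][2]));print(c)
d(c,[(440,-304,238,90),(588,-304,238,90)])
```

```text
(np.float64(564.4797606606991), np.float64(5.854198271419728), np.float64(236.1217851266419), np.float64(90.07102311060355))
(440, -304, 238, 90) -> [-309.7 -124.9   -1.9] az 0.001
(588, -304, 238, 90) -> [-309.9   23.1   -1.9] az 0.001
```

Emit:
play_rows:
  deltas: [-5, -25, -2, 0, 0, 0, 0, -20, -60, -2, 0, 0, 0, 0, -50, -95, -2, 0, 0, 0, 0, -90, -120, -2, 0, 0, 0, 0, -130, -125, -2, 0, 0, 0, 0, -170, -125, -2, 0, 0, 0, 0, -210, -125, -2, 0, 0, 0, 0, -250, -125, -2, 0, 0, 0, 0, -285, -125, -2, 0, 0, 0, 0, -300, -125, -2, 0, 0, 0, 0]

```text
clock: 14.68
eef_pos: [439.8, -296.4, 238.7]
tool_rot: [-3.14, 0.0, 1.569]
force: [0.4, 0.9, -3.9]
width: 11.2
gripper_force: 59.6
```

Emit:
play_rows:
  deltas: [-5, 0, 0, 0, 0, 0, 0, -10, 0, 0, 0, 0, 0, 0, -10, 0, 0, 0, 0, 0, 0, -10, 0, 0, 0, 0, 0, 0]

```text
clock: 15.18
eef_pos: [441.0, -303.3, 239.3]
tool_rot: [-3.142, -0.001, 1.573]
force: [0.5, -0.4, -3.1]
width: 10.9
gripper_force: 59.6
```

Run:
```python
from h import *
s=read_state();c=(*s['eef_pos'],np.degrees(s['tool_rot'][2]));print(c,s['tool_rot'])
d(c,[(588,-304,237.5,90)])
a=snap('top','t3');b=snap('side','s3')
cv2.imwrite('pics/c3.png',np.hstack([cv2.resize(a[180:300,290:420],(390,360)),cv2.resize(b[100:250,180:340],(400,360))])[:,:,::-1])
```

```text
(np.float64(440.95868958099396), np.float64(-303.2634865301893), np.float64(239.2937962166203), np.float64(90.13389206209138)) [-3.14153007e+00 -6.89911968e-04  1.57313318e+00]
(588, -304, 237.5, 90) -> [ -1.1 147.    1.8] az 0.002
```

View pics/c3.png

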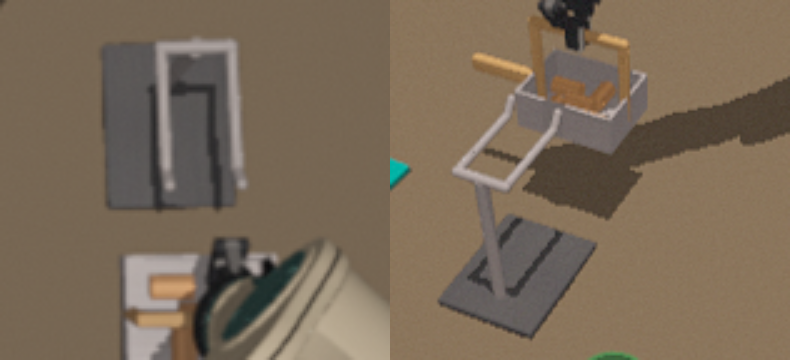

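The caddy is level in front of the prong tips, which show at (346,241) and (370,241) in the top picture. Checking the prongs' centre line.

Run:
```python
from h import *
for p in [(345.8,241),(370.2,241)]: print(on('top',*p,229))
for p in [(344.5,200),(368,200)]: print(on('top',*p,215))
print(proj('side',[[544,-274,231],[544,-334,231],[668,-274,215],[668,-334,215]]), 'seen', (180+120/2.5,100+100/2.4),(180+168/2.5,100+115/2.4),(180+65/2.5,100+170/2.4),(180+120/2.5,100+187/2.4))
```

```text
[ 550.  -273.3  229. ]
[ 549.  -333.9  229. ]
[ 655.8 -275.5  215. ]
[ 654.7 -335.5  215. ]
[[247.1 143.9]
 [228.5 138. ]
 [224.6 175.9]
 [205.4 169.1]] seen (228.0, 141.66666666666669) (247.2, 147.91666666666669) (206.0, 170.83333333333334) (228.0, 177.91666666666669)
```

Emit:
play_rows:
  deltas: [-1, 10, 1, 0, 0, 0, 0, -1, 28, 1, 0, 0, 0, 0, -1, 46, 1, 0, 0, 0, 0, -1, 64, 1, 0, 0, 0, 0, -1, 82, 1, 0, 0, 0, 0, -1, 100, 1, 0, 0, 0, 0, -1, 118, 1, 0, 0, 0, 0, -1, 134, 1, 0, 0, 0, 0, -1, 147, 1, 0, 0, 0, 0, -1, 147, 1, 0, 0, 0, 0]

```text
clock: 16.52
eef_pos: [588.9, -304.5, 237.8]
tool_rot: [3.141, -0.0, 1.573]
force: [-0.1, 0.3, -3.6]
width: 10.9
gripper_force: 59.6
```

Emit:
play_rows:
  deltas: [0, 0, 0, 0, 0, 0, 0, 0, 0, 0, 0, 0, 0, 0]

```text
clock: 16.77
eef_pos: [587.0, -305.4, 238.4]
tool_rot: [-3.141, -0.0, 1.571]
force: [-1.0, 0.1, -3.7]
width: 11.0
gripper_force: 59.6
```

Run:
```python
from h import *
s=read_state();c=(*s['eef_pos'],np.degrees(s['tool_rot'][2]));print(c,s['tool_rot'])
a=snap('top','t4');b=snap('side','s4')
cv2.imwrite('pics/c4.png',np.hstack([cv2.resize(a[160:280,300:430],(390,360)),cv2.resize(b[80:230,160:320],(400,360))])[:,:,::-1])
```

```text
(np.float64(587.0103121318754), np.float64(-305.44200761295195), np.float64(238.3650824060359), np.float64(90.00561020579808)) [-3.14109884e+00 -4.07169261e-06  1.57089424e+00]
```

View pics/c4.png

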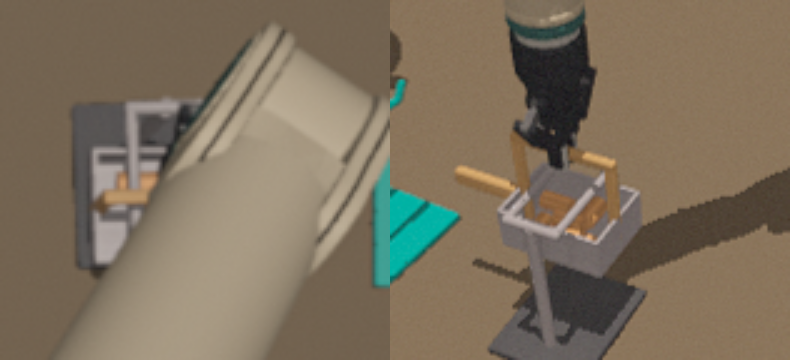

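Both prongs pass through the window, with the bar above them. Lowering to contact.

Emit:
play_rows:
  deltas: [0, 0, 8, 0, 0, 0, 0, 0, 0, 16, 0, 0, 0, 0, 0, 0, 24, 0, 0, 0, 0, 0, 0, 30, 0, 0, 0, 0, 0, 0, 33, 0, 0, 0, 0, 0, 0, 34, 0, 0, 0, 0, 0, 0, 34, 0, 0, 0, 0]

```text
clock: 17.75
eef_pos: [587.8, -305.2, 204.4]
tool_rot: [3.141, 0.0, 1.572]
force: [0.6, 0.4, -2.3]
width: 10.6
gripper_force: 59.6
```

Emit:
play_rows:
  deltas: [0, 0, 0.5, 0, 0, 0, 0, 0, 0, 1, 0, 0, 0, 0, 0, 0, 1.5, 0, 0, 0, 0, 0, 0, 1.5, 0, 0, 0, 0]

```text
clock: 18.25
eef_pos: [587.7, -305.1, 202.7]
tool_rot: [-3.141, -0.0, 1.572]
force: [-0.1, -1.0, -3.6]
width: 11.1
gripper_force: 59.6
```

Emit:
play_rows:
  deltas: [0, 0, 0.7, 0, 0, 0, 0, 0, 0, 1.4, 0, 0, 0, 0, 0, 0, 1.4, 0, 0, 0, 0]

```text
clock: 18.62
eef_pos: [587.8, -305.2, 202.2]
tool_rot: [3.141, 0.0, 1.572]
force: [-2.7, 0.9, 5.0]
width: 10.9
gripper_force: 60.6
```

Contact made (+5 N). Releasing gently, then rising.

Emit:
play_rows:
  deltas: [0, 0, 0, 0, 0, 0, 0.2, 0, 0, 0, 0, 0, 0, 0.35, 0, 0, 0, 0, 0, 0, 0.5, 0, 0, 0, 0, 0, 0, 0.6, 0, 0, 0, 0, 0, 0, 0.6, 0, 0, 0, 0, 0, 0, 0.6, 0, 0, 0, 0, 0, 0, 0.6]

```text
clock: 19.5
eef_pos: [587.7, -305.1, 201.4]
tool_rot: [-3.142, -0.0, 1.572]
force: [0.4, -0.2, 0.2]
width: 51.4
gripper_force: 0.0
```

Emit:
play_rows:
  deltas: [0, 0, -5, 0, 0, 0, 0.6, 0, 0, -15, 0, 0, 0, 0.6, 0, 0, -30, 0, 0, 0, 0.6, 0, 0, -55, 0, 0, 0, 0.6, 0, 0, -90, 0, 0, 0, 0.6, 0, 0, -130, 0, 0, 0, 0.6, 0, 0, -150, 0, 0, 0, 0.6, 0, 0, -150, 0, 0, 0, 0.6]

```text
clock: 20.5
eef_pos: [588.5, -305.9, 354.3]
tool_rot: [3.137, 0.002, 1.572]
force: [0.1, -0.5, 0.6]
width: 51.4
gripper_force: 0.0
```

Emit:
play_rows:
  deltas: [0, -40, -20, 0, 0, 0, 0.6, 0, -90, -20, 0, 0, 0, 0.6, 0, -140, -20, 0, 0, 0, 0.6, 0, -150, -20, 0, 0, 0, 0.6, 0, -150, -20, 0, 0, 0, 0.6, 0, -150, -20, 0, 0, 0, 0.6, 0, -150, -20, 0, 0, 0, 0.6, 0, -150, -20, 0, 0, 0, 0.6]

```text
clock: 21.5
eef_pos: [438.4, -305.1, 371.0]
tool_rot: [-3.141, -0.0, 1.573]
force: [-0.1, -0.1, 0.1]
width: 51.3
gripper_force: 0.0
```

Run:
```python
from h import *
a=snap('top','t5');b=snap('side','s5');b2=get_image('side')
print(read_state()['eef_pos'],np.abs(b2.astype(int)-b).max())
cv2.imwrite('pics/c5.png',np.hstack([cv2.resize(a[160:280,300:430],(390,360)),cv2.resize(b[80:230,160:320],(400,360))])[:,:,::-1])
```

```text
[ 437.95180975 -305.2411375   371.22401593] 55
```

View pics/c5.png

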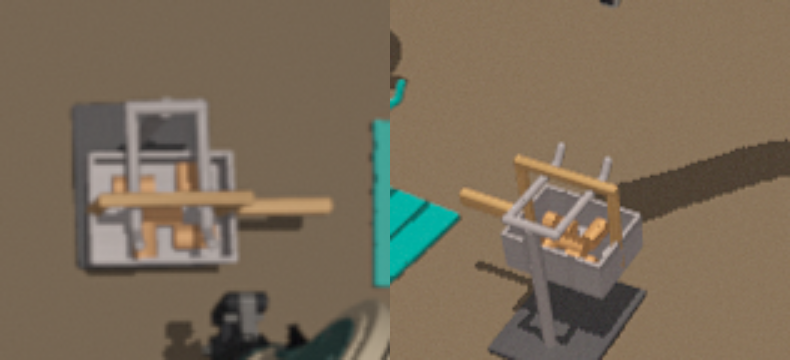

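It hangs level on both prongs. The bar runs from (332,228) to (384,226) in the top picture, across the prongs. Waiting for any swing to settle before handing in.

Emit:
play_rows:
  deltas: [0, 0, 0, 0, 0, 0, 0.6, 0, 0, 0, 0, 0, 0, 0.6, 0, 0, 0, 0, 0, 0, 0.6, 0, 0, 0, 0, 0, 0, 0.6, 0, 0, 0, 0, 0, 0, 0.6, 0, 0, 0, 0, 0, 0, 0.6, 0, 0, 0, 0, 0, 0, 0.6, 0, 0, 0, 0, 0, 0, 0.6, 0, 0, 0, 0, 0, 0, 0.6, 0, 0, 0, 0, 0, 0, 0.6]

```text
clock: 22.9
eef_pos: [437.7, -305.3, 371.4]
tool_rot: [-3.142, -0.0, 1.572]
force: [0.2, 0.7, -0.9]
width: 51.3
gripper_force: 0.0
```

Emit:
play_rows:
  deltas: [0, 0, 0, 0, 0, 0, 0.6, 0, 0, 0, 0, 0, 0, 0.6, 0, 0, 0, 0, 0, 0, 0.6, 0, 0, 0, 0, 0, 0, 0.6, 0, 0, 0, 0, 0, 0, 0.6, 0, 0, 0, 0, 0, 0, 0.6, 0, 0, 0, 0, 0, 0, 0.6, 0, 0, 0, 0, 0, 0, 0.6, 0, 0, 0, 0, 0, 0, 0.6, 0, 0, 0, 0, 0, 0, 0.6]

```text
clock: 24.15
eef_pos: [437.7, -305.3, 371.4]
tool_rot: [3.142, -0.0, 1.572]
force: [-0.3, 0.4, -0.2]
width: 51.2
gripper_force: 0.0
```

Run:
```python
from h import *
im=[get_image('side')[130:210,190:270].astype(int) for _ in range(6)]
print([np.abs(i-im[0]).mean().round(2) for i in im])
r=cv2.imread('pics/s5.png')[130:210,190:270,::-1].astype(int);print(np.abs(r-im[0]).mean())
```

```text
[np.float64(0.0), np.float64(2.18), np.float64(2.19), np.float64(2.17), np.float64(2.19), np.float64(2.19)]
2.201302083333333
```

The picture differences stay constant at noise level, so the caddy is still.

```bash
python3 -c "
from cell import *
print(finish_job())"
```

```text
the job is handed in; nothing more can be done
None
```

The job is handed in: the caddy was drawn clear of the shelf, let go on the counter, and now hangs level and still by its arched handle on both prongs of the grey hook stand. The arm is clear of it, and I saw no sign of contact with the shelf, wine glass, tumbler or bottle. The hand-in gave no verdict.

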